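# Clear the plaster trimming station

## Task

Clear up the trimming station: with the scraper held in the gripper, wipe every plaster chip off the steel plate into its catch trough, without touching chips with the fingers. Then stand the scraper on its rubber underside in its rest tray, and at any time drop every wooden stirring stick end-down into the white holder. Leave the bottles, jar, beaker and dish where they are.

Things in the scene. Friction and masses are not known exactly. Their poses are not given: they have to be found in the camera images.
- station: Fixed steel trimming station; origin on the bench under the centre of its wiping plate, z up. Plate top 30 mm above the bench, free over x +-90, y +-110 mm; rims 4 mm high, 6 mm wide at x = +-90 and y = +110 mm.
- trough (a point): Centre of the floor (5 mm above the bench) of the station's catch trough, axes as the station, 152 mm from its origin towards -y. Open on top; inside 186 mm (x) by 85 mm (y). At the station's y = -110 mm the rimless plate edge drops straight into it; its end wall (station y = -195 mm) is 40 mm high, side walls level with the plate.
- scraper: Hand scraper: black rubber block 30 mm (its x) by 75 mm (its y) by 28 mm high, with a light wooden grip on top 22 mm (x) by 40 mm (y), from 28 to 69 mm above the underside. Origin at the centre of the underside, z up towards the grip. Starts standing on the bench on its rubber underside. About 160 g.
- holder: Fixed white stick holder, open on top, outside 88 (its x) by 96 (its y) by 85 mm high, walls and floor 4 mm. Cross walls make four compartments, centred at x = +-21, y = +-23 mm, each about 38 (x) by 42 mm (y) inside. Origin at the centre of its underside, on the bench, z up.
- rest: Fixed shallow aluminium tray, the scraper's rest: outside 75 mm (its x) by 130 mm (its y) by 14 mm high, walls and floor 5 mm. Origin at the centre of its underside, on the bench, z up.
- chip0: Loose broken plaster chip, a flat off-white piece about 25 mm across and 12 mm thick; origin at its middle. May be absent.
- chip1: Loose broken plaster chip, a flat off-white piece about 25 mm across and 12 mm thick; origin at its middle. May be absent.
- chip2: Loose broken plaster chip, a flat off-white piece about 25 mm across and 12 mm thick; origin at its middle. May be absent.
- chip3: Loose broken plaster chip, a flat off-white piece about 25 mm across and 12 mm thick; origin at its middle. May be absent.
- chip4: Loose broken plaster chip, a flat off-white piece about 25 mm across and 12 mm thick; origin at its middle. May be absent.
- chip5: Loose broken plaster chip, a flat off-white piece about 25 mm across and 12 mm thick; origin at its middle. May be absent.
- stick0: Loose square wooden stirring stick, 130 mm long (its x) and 16 by 16 mm in section, both ends alike and rounded. Origin at the middle of one long face (the underside as it lies at the start; its z points from there through the stick, whose centre is 8 mm along z). May be absent.
- stick1: Loose square wooden stirring stick, 130 mm long (its x) and 16 by 16 mm in section, both ends alike and rounded. Origin at the middle of one long face (the underside as it lies at the start; its z points from there through the stick, whose centre is 8 mm along z). May be absent.
- stick2: Loose square wooden stirring stick, 130 mm long (its x) and 16 by 16 mm in section, both ends alike and rounded. Origin at the middle of one long face (the underside as it lies at the start; its z points from there through the stick, whose centre is 8 mm along z). May be absent.
- stick3: Loose square wooden stirring stick, 130 mm long (its x) and 16 by 16 mm in section, both ends alike and rounded. Origin at the middle of one long face (the underside as it lies at the start; its z points from there through the stick, whose centre is 8 mm along z). May be absent.
- amber: Brown glass bottle with black cap, 48 mm diameter, 100 mm high, standing on the bench; origin at the centre of its underside. Leave it alone.
- dropper: Small white dropper bottle, 32 mm diameter, 60 mm high, standing on the bench; origin at the centre of its underside. Leave it alone.
- specimen: Clear specimen jar with red lid, 60 mm diameter, 75 mm high, standing on the bench; origin at the centre of its underside. Leave it alone.
- beaker: White ceramic beaker, 68 mm diameter, 75 mm high, standing on the bench; origin at the centre of its underside. Leave it alone.
- dish: Flat round glass dish, 90 mm diameter, 14 mm high, standing on the bench; origin at the centre of its underside. Leave it alone.

How it is judged:
By the outcome, as a careful person would: the job done as asked, in the order asked, and still so for the second after the job is handed in, with the robot touching nothing.
Of chip0, chip1, chip2, chip3, chip4, chip5 only 4 to 6 are there at a start; the rules pass over those that are not, and their reading is None.
Of stick0, stick1, stick2, stick3 only 3 to 4 are there at a start; the rules pass over those that are not, and their reading is None.
At some moment in a run one of chip0, chip1, chip2, chip3, chip4, chip5, stick0, stick1, stick2, stick3 may be knocked a few centimetres aside while the robot is not near it.
Once in a run the grip may slacken for a moment while it holds something.
It also fails if it takes over 210 s, if anything falls off the work surface, if the arm or the gripper's body presses on something with over 40 N, if the wrist force passes 120 N, or if a joint passes its speed limit or range.

## Robot

A 7-joint arm with a two-finger parallel gripper is mounted at the origin on the work surface. World frame = base frame: x ahead of the robot, y to its left, z up, the work surface at z = 0. Lengths are in m, angles in rad, forces in N, time in s.
With the tool pointing down it reaches from about 0.35 to 0.9 m from the base axis. Payload 8.1 kg.
Tool frame: the origin (TCP) lies on the centre line of the jaws, within the pads' length; the fingertips stand 11 mm ahead of it and the grasp point (between the pads) lies 8 mm behind it (arm.nose_length is the distance from the TCP to the fingertips, in m); z points along the fingers, y is the line along which they close (so a half turn about z gives the same grasp; the last joint's range is limited). The gripper opens to 92 mm and grips with 3 to 60 N. Pads are 19 mm wide; open, the fingers measure 130 mm over their backs; the gripper's body (75 mm by 190 mm) begins 47 mm behind the grasp point.
Start: joints at [1.196, 0.434, 0.025, 1.573, -0.012, 1.134, -0.075], TCP at [0.168, -0.602, 0.238] pointing down, gripper open.
Joint ranges: [-2.62, 2.62], [-0.44, 2.09], [-1.27, 1.32], [0.08, 2.57], [-1.32, 4.46], [0.12, 2], [-2.74, 2.74]. Speed limits (rad/s): [2.22, 2.22, 3.01, 3.01, 3.14, 3.14, 3.14].

## Interface

Orientations are given as a rotation vector (axis times angle).
In Python, from cell import arm gives the robot as it stands.
- The arm moves only by the tool jog_arm, never from a script. Its argument "moves" is a list of rows, each a list of 4 numbers: the shift along the tool's x, y, z in m, then the turn about the tool's z in rad. In form: [[tx, ty, tz, spin], ...]. A call has 1 to 20 rows; each row is the pose to reach, as a shift and turn from the pose commanded when the call began, along the tool's axes at that moment; what a row does not reach only later rows make up. A row lasts 1/8 s, in which the tool goes at most 62.5 mm and 10.7 degrees, less where a joint would pass 70% of its speed; a pose out of reach is approached as far as the arm can. A call with a gripper value outside its range is refused whole. "hand" is the finger opening in m, from 0 to 0.0918, set as the call begins (left out, the last holds). The fingers move at their own pace and stop on an object; "newtons" is the grip in N (left out, the last holds). Time passes only in rows, so rows that repeat a pose let the fingers close. It gives the time, the measured TCP pose, the force, the opening and the grip force at its end, in the units of the state.
- arm.observe(): the state, without advancing time (a new reading comes with each control period).
- arm.get_image(name): name is "side" or "top"; returns a dict with "color" (400x640x3 uint8, red, green, blue), "z_map" (400x640 float32, m along the optical axis (not along the pixel's ray), 0 where there is no reading), "fx", "fy", "cx", "cy" (pixels), "rvec" (rotation vector, rad) and "tvec" (3), from world to camera coordinates, as OpenCV has them. Camera axes: x right, y down, z forward; pixel columns grow to the right and rows downward; lengths in m; the calibration is good to about 2 mm. A picture is of the moment at which its call begins.
- arm.sign_off(): hands the job in; it is judged then, once.
The state is a dict: "clock": time; "joints": joint angles; "dq": joint speeds; "joint_efforts": joint torques, N m; "position": TCP position; "ee_rot": TCP orientation; "force": force on the tool from outside, world axes, zero at the start; "ft_torque": the same for the moment, N m; "width": opening from 0.0 (shut) to 1.0 (fully open); "gripper_force": force on a finger pad.
Only numpy, scipy, OpenCV 4.12 (cv2) and the standard library are available. Lean on these libraries where they do the work, as an engineer would, in place of code of your own. Each camera call takes 0.05 s, during which the arm holds its last target. There are 200 camera calls.

## Working session

There is one attempt and no reset: what is moved stays moved. The work goes in short steps, Python scripts to look and compute and a tool call to move; the robot and the scene stay as the last step left them, time stands still between calls to the robot, and variables do not carry over. Pictures are saved under pics/ and viewed, at most 14 in all, crops included, and the job is handed in when it is done.

Besides the shell and the picture viewer there is one more tool, called after "Request:" as a command line: name --pt "numbers of a row" for each row, then --argument value for the rest. jog_arm: Moves the arm, as the interface text tells. Its arguments: {"type":"object","properties":{"moves":{"type":"array"},"hand":{"type":"number"},"newtons":{"type":"number"}},"required":["moves"]}

```bash
ls; mkdir -p pics
cat > h.py <<'E'
import numpy as np, cv2
from cell import arm
def cam(n):
    d=arm.get_image(n); d['R']=cv2.Rodrigues(np.array(d['rvec'],float))[0]; d['t']=np.array(d['tvec'],float).ravel(); return d
def ray(d,u,v,z):
    "pixel -> world point on plane z"
    r=d['R'].T@np.array([(u-d['cx'])/d['fx'],(v-d['cy'])/d['fy'],1]); c=-d['R'].T@d['t']
    return c+r*(z-c[2])/r[2]
def cloud(d):
    v,u=np.mgrid[0:400,0:640]; z=d['z_map']
    P=np.stack([(u-d['cx'])/d['fx']*z,(v-d['cy'])/d['fy']*z,z],-1)
    W=(P-d['t'])@d['R']; W[z<=0]=np.nan; return W
def save(d,n,box=None,s=1):
    im=d['color'][...,::-1]
    if box: im=im[box[1]:box[3],box[0]:box[2]]
    cv2.imwrite('pics/'+n,cv2.resize(im,None,fx=s,fy=s,interpolation=cv2.INTER_CUBIC))
E
python3 - <<'E'
from h import *
for n in('top','side'):
    d=cam(n); save(d,n+'1.png',None,1.25); np.save(n,d['z_map']); print(n,d['fx'],d['cx'],d['cy'],-d['R'].T@d['t'],d['R'].round(3).tolist())
s=arm.observe(); print(s)
E
```

```text
pics
top 433.28322616597893 316.49017231194944 199.08023710595086 [3.54424374e-01 1.03297007e-03 1.28563192e+00] [[-0.011, -1.0, 0.012], [-0.986, 0.009, -0.169], [0.169, -0.013, -0.986]]
side 456.41587578353796 322.4947087213806 201.6448084424304 [0.1554702  0.88705583 0.63722266] [[-0.901, -0.434, -0.02], [-0.199, 0.453, -0.869], [0.386, -0.778, -0.495]]
{'clock': 0.1, 'joints': array([ 1.19639738,  0.43516849,  0.02496674,  1.57397416, -0.01159529,
        1.13399888, -0.07506718]), 'dq': array([ 0.00146174,  0.00026386, -0.00056957, -0.00188398, -0.00088236,
       -0.00163766,  0.00096084]), 'joint_efforts': array([ 2.92445431e-03, -6.69127321e+01,  9.87717547e-01, -3.15146434e+01,
       -6.05894253e-02,  3.75037815e-02,  8.53684423e-05]), 'position': array([ 0.16762951, -0.60165669,  0.23702628]), 'ee_rot': array([-3.11127776e+00, -4.25398934e-01,  4.99104741e-04]), 'force': array([ 0.11895939, -0.0990765 , -0.15851892]), 'ft_torque': array([-0.02753138, -0.03549771, -0.01682939]), 'gripper_force': 0.0, 'width': 1.0017549374259613}
```

View pics/top1.png

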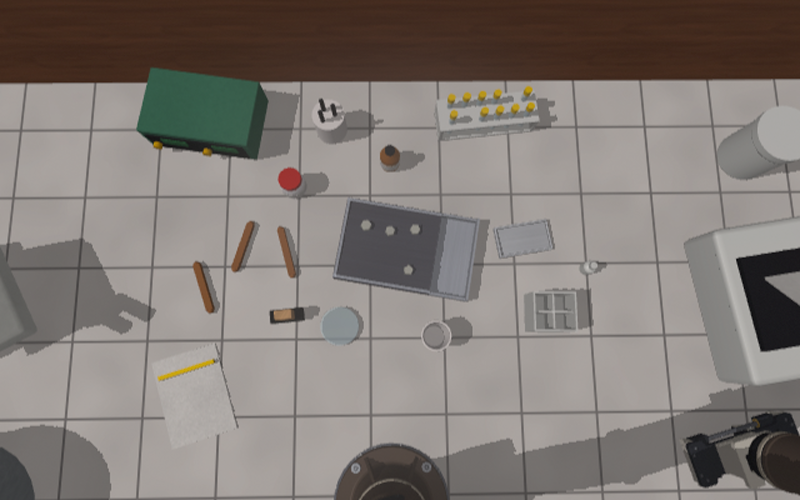

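View pics/side1.png

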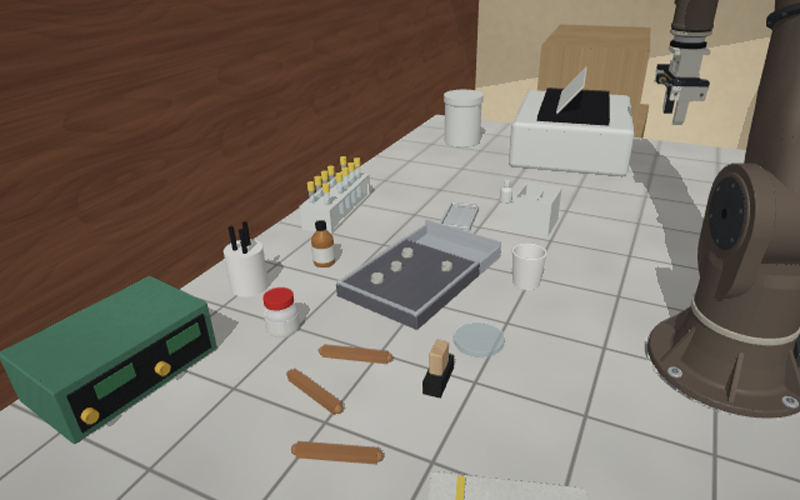

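The top view (1.25x) shows the station at (405,248) with its trough towards the right. Four chips lie at (366,225), (390,230), (415,229) and (408,269), and three sticks at (244,246), (287,251) and (204,287). The scraper is at (287,315), the holder at (554,310), the rest at (524,238) and the dish at (341,325).

```bash
cat > meas.py <<'E'
from h import *
def rects(d,mask,z,amin):
    cs,_=cv2.findContours(mask.astype(np.uint8),cv2.RETR_EXTERNAL,cv2.CHAIN_APPROX_NONE); out=[]
    for c in cs:
        if cv2.contourArea(c)<amin: continue
        W=np.array([ray(d,u,v,z)[:2] for u,v in c[:,0]]).astype(np.float32)
        (cx,cy),(w,h),a=cv2.minAreaRect(W*1000); 
        if w<h: a+=90; w,h=h,w
        a=(a+90)%180-90
        out.append((round(cx),round(cy),round(w),round(h),round(a,1)))  # mm, long-axis angle deg from world x
    return out
def sticks(d):
    h,s,v=cv2.split(cv2.cvtColor(d['color'],cv2.COLOR_RGB2HSV)); m=(h<14)&(s>110)&(v>70); m[:70]=0
    return rects(d,m,.012,60)
def chips(d,W):
    c=d['color'].astype(int); return c
E
python3 - <<'E'
from meas import *
d=cam('top'); W=cloud(d); z=W[...,2]
print('sticks',sticks(d))
hsv=cv2.cvtColor(d['color'],cv2.COLOR_RGB2HSV)
for n,(u,v) in dict(st=(195,197),plate=(320,215),trough=(365,210),chip=(293,180),chip2=(326,215),grip=(226,252),blk=(239,251),hold=(430,240),rest=(420,190),bench=(400,290)).items(): print(n,hsv[v,u],d['color'][v,u],W[v,u].round(4))
def show(n,box,lo,hi,zz,amin=30):
    m=np.zeros((400,640),bool); x0,y0,x1,y1=box; m[y0:y1,x0:x1]=((z>lo)&(z<hi))[y0:y1,x0:x1]; print(n,rects(d,m,zz,amin), 'zmed',np.nanmedian(z[m]).round(4))
show('station',(255,150,390,245),.02,.06,.034,500)
show('plate',(255,150,390,245),.027,.033,.030,500)
show('chips',(270,165,352,230),.036,.06,.042,5)
show('grip',(205,235,250,265),.05,.09,.069,10)
show('blk',(205,235,250,265),.015,.09,.028,10)
show('holder',(415,225,468,270),.07,.1,.085,50)
show('rest',(390,170,450,210),.008,.03,.014,50)
show('amber',(295,110,330,140),.06,.12,.1,10); show('drop',(460,200,490,225),.03,.08,.06,5)
show('spec',(215,130,250,160),.05,.09,.075,10); show('beak',(330,250,365,285),.05,.09,.075,10); show('dish',(250,240,295,280),.006,.03,.014,50)
E
```

```text
sticks [(486, 438, 123, 16, 19.0), (568, 245, 123, 14, 15.1), (584, 350, 123, 16, -16.3), (750, 241, 54, 52, 1.1), (801, 6, 38, 24, 43.2)]
st [ 12 137 121] [121  82  56] [0.5819 0.3446 0.0141]
plate [128  13  81] [78 77 81] [ 0.5222 -0.0257  0.0307]
trough [116  14 143] [135 136 143] [ 0.5393 -0.161   0.0055]
chip [ 19  19 146] [146 142 135] [0.625  0.0524 0.0415]
chip2 [ 21  18 145] [145 142 135] [ 0.52   -0.0427  0.0457]
grip [ 15 109 166] [166 130  95] [0.4157 0.2381 0.069 ]
blk [ 0 10 52] [52 50 50] [0.4202 0.2087 0.0288]
hold [ 15   8 124] [124 122 120] [ 0.4478 -0.3507  0.0061]
rest [128   7 147] [144 143 147] [ 5.997e-01 -3.303e-01  1.000e-04]
bench [ 12  15 165] [165 159 155] [ 0.3039 -0.2563  0.0015]
station [(570, -41, 318, 198, 79.6)] zmed 0.0298
plate [(574, -25, 285, 196, 79.7)] zmed 0.0297
chips [(518, -43, 19, 17, 62.7), (613, -60, 23, 21, -45.2), (612, -2, 22, 20, 32.7), (623, 54, 21, 21, -0.2)] zmed 0.0403
grip [(416, 237, 42, 22, -88.8)] zmed 0.0674
blk [(417, 238, 76, 30, -84.3)] zmed 0.032
holder [(417, -364, 100, 88, 89.4)] zmed 0.0811
rest [(595, -321, 131, 75, -80.9)] zmed 0.0117
amber [(776, -3, 44, 43, 43.4)] zmed 0.0738
drop [(518, -459, 32, 26, 89.4)] zmed 0.041
spec [(724, 227, 57, 52, 1.0)] zmed 0.0738
beak [(367, -102, 64, 63, 89.3)] zmed 0.0725
dish [(391, 118, 87, 86, 89.4)] zmed 0.0135
```

```bash
cat >> h.py <<'E'
def rows(*T):
    "world targets (x,y,z mm, closing heading deg mod 180) -> jog rows from the present pose"
    s=arm.observe(); R=cv2.Rodrigues(np.array(s['ee_rot'],float))[0]; p=np.array(s['position'])
    h0=np.degrees(np.arctan2(R[1,1],R[0,1])); a=0; print('pos',(p*1000).round(1),'head',h0.round(1),'t',s['clock'],'w',round(s['width']*.0918,4),'gf',s['gripper_force'],'F',s['force'].round(1))
    for x,y,z,h in T:
        t=R.T@(np.array([x,y,z])/1000-p); dh=(h-h0+90)%180-90
        print(t.round(4).tolist(), round(-np.radians(dh),3))
O=np.array([577.5,0]); th=np.radians(79.6); U=np.array([np.cos(th),np.sin(th)]); V=np.array([U[1],-U[0]])
def st(sx,sy): return tuple(O+V*sx+U*sy)
E
python3 -c "
from h import *
rows((470,-200,240,-40),(417,237,150,4),(417,237,46,4))"
```

```text
pos [ 167.6 -601.7  237.2] head -74.4 t 0.15 w 0.0916 gf 0.0 F [ 0.2 -0.2  0.8]
[0.3991, -0.3058, -0.0025] -0.601
[0.4654, -0.7409, 0.0879] -1.369
[0.4654, -0.7408, 0.1919] -1.369
```

Request:
jog_arm --pt "0.399 -0.306 -0.002 -0.6" --pt "0.399 -0.306 -0.002 -0.6" --pt "0.399 -0.306 -0.002 -0.6" --pt "0.399 -0.306 -0.002 -0.6" --pt "0.399 -0.306 -0.002 -0.6" --pt "0.399 -0.306 -0.002 -0.6" --pt "0.399 -0.306 -0.002 -0.6" --pt "0.399 -0.306 -0.002 -0.6" --pt "0.465 -0.741 0.088 -1.369" --pt "0.465 -0.741 0.088 -1.369" --pt "0.465 -0.741 0.088 -1.369" --pt "0.465 -0.741 0.088 -1.369" --pt "0.465 -0.741 0.088 -1.369" --pt "0.465 -0.741 0.088 -1.369" --pt "0.465 -0.741 0.088 -1.369" --pt "0.465 -0.741 0.088 -1.369" --pt "0.465 -0.741 0.088 -1.369" --pt "0.465 -0.741 0.088 -1.369" --pt "0.465 -0.741 0.088 -1.369" --pt "0.465 -0.741 0.088 -1.369" --hand 0.06

```text
clock: 2.65
position: [0.4173, 0.2355, 0.1499]
ee_rot: [2.144, 2.295, 0.0]
force: [0.1, -0.2, 0.2]
width: 0.651
gripper_force: 0.0
```

```bash
python3 -c "
from h import *
rows((417,237,46,4))"
```

```text
pos [417.3 235.5 149.9] head 3.9 t 2.65 w 0.0597 gf 0.0 F [ 0.1 -0.2  0.2]
[0.0016, -0.0002, 0.1039] -0.002
```

Moves are fast and accurate. Next: descend, then grip, lift and go to the station.

Request:
jog_arm --pt "0.001 0 0.06 0" --pt "0.001 0 0.104 0" --pt "0.001 0 0.104 0" --pt "0.001 0 0.104 0"

```text
clock: 3.15
position: [0.4174, 0.238, 0.047]
ee_rot: [2.142, 2.297, 0.002]
force: [0.1, 0.3, -0.1]
width: 0.653
gripper_force: 0.0
```

Request:
jog_arm --pt "0 0 0 0" --pt "0 0 0 0" --pt "0 0 0 0" --pt "0 0 0 0" --pt "0 0 -0.03 0" --pt "0 0 -0.06 0" --pt "0 0 -0.1 0" --pt "0 0 -0.1 0" --pt "0 0 -0.1 0" --hand 0 --newtons 35

```text
clock: 4.28
position: [0.4165, 0.237, 0.1451]
ee_rot: [2.143, 2.297, -0.001]
force: [-0.0, 1.1, -3.0]
width: 0.239
gripper_force: 34.9
```

Run:
```python
from meas import *
from h import st
s=cam('side'); d=cam('top'); print('sticks',sticks(d))
save(s,'side2.png',(220,150,480,350),2)
a=st(40,92); rows((520,150,150,60),(*a,150,79.6),(*a,78,79.6),(*st(40,-116),78,79.6))
```

```text
sticks [(568, 245, 123, 15, 15.1), (594, 347, 103, 17, -16.3), (750, 241, 54, 52, 1.1), (802, 6, 40, 26, 47.7)]
pos [416.1 236.9 144.6] head 4.0 t 4.375 w 0.0214 gf 34.94438946247101 F [ 0.3  0.4 -1.3]
[-0.0939, 0.0976, -0.0055] -0.977
[-0.1684, 0.2061, -0.0057] -1.319
[-0.1684, 0.2062, 0.0663] -1.319
[-0.3698, 0.1545, 0.0667] -1.319
```

View pics/side2.png

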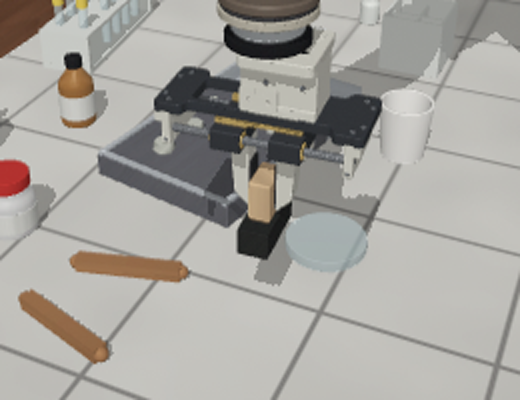

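The side view shows the scraper held upright by its grip between the fingers, clear of the bench near (265,225).

Request:
jog_arm --pt "-0.094 0.098 -0.006 -0.98" --pt "-0.094 0.098 -0.006 -0.98" --pt "-0.094 0.098 -0.006 -0.98" --pt "-0.094 0.098 -0.006 -0.98" --pt "-0.094 0.098 -0.006 -0.98" --pt "-0.168 0.206 -0.006 -1.319" --pt "-0.168 0.206 -0.006 -1.319" --pt "-0.168 0.206 -0.006 -1.319" --pt "-0.168 0.206 -0.006 -1.319" --pt "-0.168 0.206 -0.006 -1.319"

```text
clock: 5.62
position: [0.6326, 0.0858, 0.1514]
ee_rot: [-0.283, -3.128, -0.0]
force: [-0.8, -0.2, -0.9]
width: 0.237
gripper_force: 34.9
```

```bash
cat >> meas.py <<'E'
def plate(n=None,look=('top','side')):
    "chips: bright low-saturation blobs standing above plate, in station coordinates"
    for c in look:
        d=cam(c); W=cloud(d); z=W[...,2]; q=(W[...,:2]*1000-O); sx=q@V; sy=q@U
        m=(abs(sx)<91)&(sy<111)&(sy>-196)&(d['color'].min(-1)>105)&(z<.06)&(((sy>-110)&(z>.034))|((sy<-110)&(z>.009)&(z<.03)&(abs(sx)<88)&(sy>-190)))
        k,l,s,ce=cv2.connectedComponentsWithStats(m.astype(np.uint8))
        for i in range(1,k):
            if s[i,4]>12: print(c,'chip st',np.median(sx[l==i]).round(),np.median(sy[l==i]).round(),'z',np.median(z[l==i]*1000).round(1),'px',ce[i].round(),s[i,4])
        if n: save(d,c+n+'.png',(240,140,400,260) if c=='top' else (240,150,420,280),3.3)
E
sed -i 's/^from h import \*/from h import *\nfrom h import O,U,V,st/' meas.py
python3 - <<'E'
from meas import *
plate()
a=st(40,92); rows((*a,78,79.6),(*st(40,-116),78,79.6))
E
```

```text
side chip st 45.0 -48.0 z 41.0 px [326. 201.] 53
side chip st 33.0 9.0 z 41.5 px [317. 212.] 52
side chip st -51.0 -48.0 z 41.6 px [357. 212.] 56
side chip st 36.0 67.0 z 42.0 px [301. 222.] 67
side chip st -89.0 12.0 z 34.6 px [356. 229.] 19
pos [633.   85.6 151.9] head 79.7 t 5.725 w 0.0218 gf 34.94457006454468 F [-0.5 -0.6 -1.4]
[-0.0009, -0.0022, 0.0739] 0.001
[-0.0006, -0.2102, 0.074] 0.001
```

Request:
jog_arm --pt "-0.001 -0.0005 0.03 0" --pt "-0.001 -0.0005 0.05 0" --pt "-0.001 -0.0005 0.065 0" --pt "-0.001 -0.0005 0.0735 0" --pt "-0.001 -0.0005 0.0735 0"

```text
clock: 6.35
position: [0.6351, 0.084, 0.0787]
ee_rot: [0.285, 3.128, 0.0]
force: [-0.5, 0.3, -1.7]
width: 0.233
gripper_force: 35.0
```

Run:
```python
from meas import *
plate('a',('side',))
rows((*st(40,-116),78,79.6))
```

```text
side chip st 46.0 -47.0 z 41.5 px [326. 202.] 46
side chip st 32.0 10.0 z 41.1 px [317. 212.] 53
side chip st -52.0 -49.0 z 41.2 px [357. 212.] 57
side chip st -89.0 -58.0 z 35.3 px [371. 217.] 16
side chip st -89.0 30.0 z 34.9 px [353. 233.] 16
pos [635.2  83.9  78.6] head 79.6 t 6.4 w 0.0221 gf 34.98902142047882 F [ 1.1  0.1 -1.9]
[0.0015, -0.209, 0.0005] -0.0
```

View pics/sidea.png

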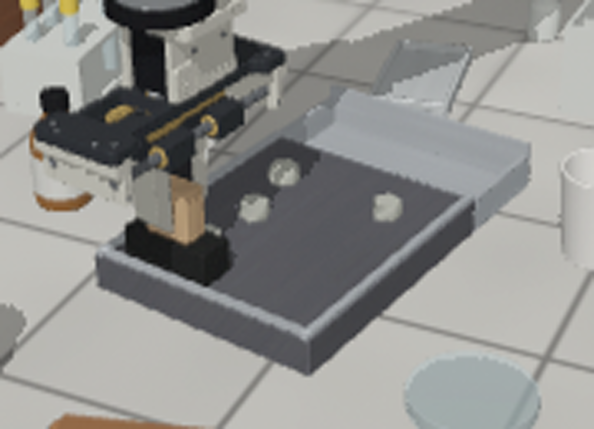

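The scraper stands inside the plate's near end at (178,245), with three chips visible ahead of it at (285,170), (253,208) and (387,208) and the fourth hidden behind it. Now wiping.

Request:
jog_arm --pt "0.0 -0.013 0.0005 0" --pt "0.0 -0.026 0.0005 0" --pt "0.0 -0.039 0.0005 0" --pt "0.0 -0.052 0.0005 0" --pt "0.0 -0.065 0.0005 0" --pt "0.0005 -0.078 0.0005 0" --pt "0.0005 -0.091 0.0005 0" --pt "0.0005 -0.104 0.0005 0" --pt "0.001 -0.117 0.0005 0" --pt "0.001 -0.13 0.0005 0" --pt "0.001 -0.143 0.0005 0" --pt "0.001 -0.156 0.0005 0" --pt "0.001 -0.169 0.0005 0" --pt "0.001 -0.182 0.0005 0" --pt "0.001 -0.195 0.0005 0" --pt "0.001 -0.208 0.0005 0" --pt "0.001 -0.218 0.0005 0" --pt "0.001 -0.218 0.0005 0" --pt "0.001 -0.2 -0.03 0" --pt "0.001 -0.18 -0.07 0"

```text
clock: 8.9
position: [0.5998, -0.0939, 0.1474]
ee_rot: [-0.287, -3.125, 0.001]
force: [0.1, -0.2, -1.5]
width: 0.235
gripper_force: 35.0
```

Run:
```python
from meas import *
plate('b')
rows((*st(-50,-5),140,79.6),(*st(-50,-5),78,79.6),(*st(-50,-122),78,79.6))
```

```text
top chip st 32.0 -149.0 z 15.9 px [362. 195.] 40
top chip st 9.0 -151.0 z 16.6 px [362. 203.] 45
top chip st -51.0 -53.0 z 40.5 px [326. 216.] 39
side chip st 34.0 -147.0 z 17.1 px [350. 196.] 138
side chip st -51.0 -49.0 z 41.7 px [357. 212.] 52
side chip st -89.0 12.0 z 35.3 px [357. 229.] 20
pos [603.3 -89.9 152.3] head 79.8 t 9.0 w 0.0219 gf 34.989516735076904 F [ 0.1  1.1 -1.4]
[0.0915, 0.079, 0.0119] 0.003
[0.0918, 0.0789, 0.0739] 0.003
[0.0921, -0.0381, 0.0737] 0.003
```

View pics/sideb.png

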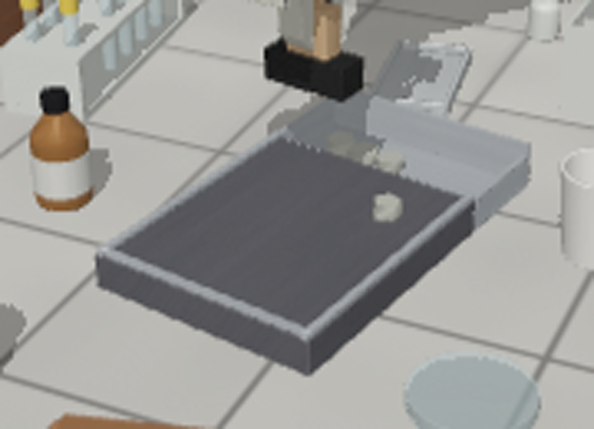

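Three chips are now in the trough, around (365,155). One is still on the plate at (387,208), and the scraper is lifted clear.

Request:
jog_arm --pt "0.0918 0.079 0.012 0.003" --pt "0.0918 0.079 0.012 0.003" --pt "0.0918 0.079 0.012 0.003" --pt "0.0918 0.079 0.04 0.003" --pt "0.0918 0.079 0.06 0.003" --pt "0.0918 0.079 0.074 0.003" --pt "0.0918 0.079 0.074 0.003" --pt "0.0918 0.066 0.074 0.003" --pt "0.0918 0.053 0.074 0.003" --pt "0.0918 0.04 0.074 0.003" --pt "0.0918 0.027 0.074 0.003" --pt "0.0918 0.014 0.074 0.003" --pt "0.0918 0.001 0.074 0.003" --pt "0.0918 -0.012 0.074 0.003" --pt "0.0918 -0.025 0.074 0.003" --pt "0.0918 -0.038 0.074 0.003" --pt "0.0918 -0.045 0.074 0.003" --pt "0.0918 -0.045 0.074 0.003" --pt "0.0918 -0.025 0.04 0.003" --pt "0.0918 -0.01 0 0.003"

```text
clock: 11.5
position: [0.5084, -0.0854, 0.1483]
ee_rot: [-0.288, -3.126, -0.001]
force: [0.6, 0.5, -1.3]
width: 0.238
gripper_force: 35.0
```

Run:
```python
from meas import *
plate('c')
print(sticks(cam('top')))
rows((595,-321,140,9.1),(595,-321,53,9.1))
```

```text
side chip st 33.0 -147.0 z 17.3 px [350. 196.] 136
side chip st -54.0 -148.0 z 17.3 px [377. 204.] 47
side chip st -89.0 -42.0 z 35.3 px [368. 219.] 24
side chip st -89.0 92.0 z 35.0 px [338. 244.] 19
[(487, 437, 123, 18, 19.1), (568, 245, 123, 14, 15.1), (584, 350, 123, 16, -16.3), (750, 241, 54, 52, 1.1), (802, 6, 40, 26, 47.7)]
pos [510.4 -85.2 149.8] head 79.5 t 11.65 w 0.0213 gf 34.99769747257233 F [-0.4 -0.  -1.8]
[-0.1261, -0.2165, 0.0102] 1.229
[-0.1258, -0.2165, 0.0972] 1.229
```

View pics/sidec.png

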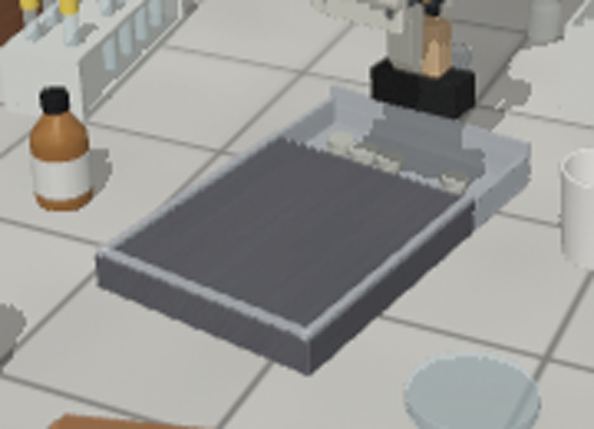

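The plate is clear. All four chips are in the trough, from (345,145) to (455,183). Next, the scraper goes to the rest.

Request:
jog_arm --pt "-0.126 -0.216 0.01 1.229" --pt "-0.126 -0.216 0.01 1.229" --pt "-0.126 -0.216 0.01 1.229" --pt "-0.126 -0.216 0.01 1.229" --pt "-0.126 -0.216 0.01 1.229" --pt "-0.126 -0.216 0.01 1.229" --pt "-0.126 -0.216 0.01 1.229" --pt "-0.126 -0.216 0.01 1.229" --pt "-0.126 -0.216 0.01 1.229" --pt "-0.126 -0.216 0.06 1.229" --pt "-0.126 -0.216 0.08 1.229" --pt "-0.126 -0.216 0.09 1.229" --pt "-0.126 -0.216 0.095 1.229" --pt "-0.126 -0.216 0.0965 1.229" --pt "-0.126 -0.216 0.0965 1.229"

```text
clock: 13.52
position: [0.5939, -0.3221, 0.0526]
ee_rot: [2.04, 2.388, 0.0]
force: [0.0, -0.8, -1.5]
width: 0.238
gripper_force: 35.0
```

```bash
python3 -c "
from meas import *
d=cam('side'); save(d,'rest1.png',(300,100,460,220),3)
rows((595,-321,52.5,9.1))"
```

```text
pos [ 593.9 -322.1   52.6] head 9.0 t 13.575 w 0.022 gf 34.9977171421051 F [ 0.4  0.3 -0.8]
[0.0009, 0.0013, 0.0001] -0.002
```

View pics/rest1.png

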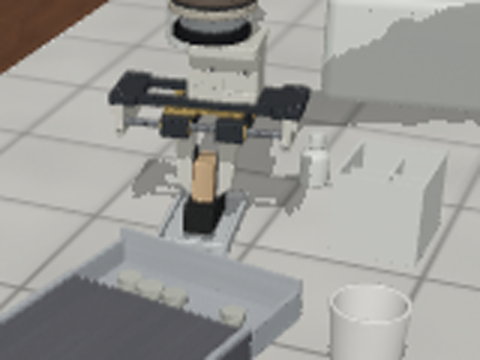

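The scraper sits inside the tray at (205,205), just above its floor. Releasing it now.

Request:
jog_arm --pt "0.001 0.001 0 0" --pt "0.001 0.001 0 0" --pt "0.001 0.001 0 0" --pt "0.001 0.001 -0.03 0" --pt "0.001 0.001 -0.08 0" --pt "0.001 0.001 -0.14 0" --pt "0.001 0.001 -0.14 0" --pt "0.001 0.001 -0.14 0" --hand 0.06

```text
clock: 14.58
position: [0.594, -0.3209, 0.1916]
ee_rot: [2.041, 2.388, -0.001]
force: [0.3, 0.3, -0.7]
width: 0.652
gripper_force: 0.0
```

Run:
```python
from meas import *
d=cam('top'); print(sticks(d)); W=cloud(d)
d=cam('side'); W=cloud(d);m=(W[...,2]>.055)&(W[...,2]<.09)&(abs(W[...,0]-.595)<.04)&(abs(W[...,1]+.321)<.07); print('grip top', W[m].mean(0).round(3), W[m][:,2].max(), m.sum())
g=np.array([568,245])-40*np.array([np.cos(np.radians(15.1)),np.sin(np.radians(15.1))])
rows((540,-60,190,60),(*g,90,105.1),(*g,13,105.1))
```

```text
[(487, 437, 123, 18, 19.1), (568, 245, 123, 14, 15.1), (584, 350, 123, 16, -16.3), (750, 241, 54, 52, 1.1), (802, 6, 40, 26, 47.7)]
grip top [ 0.59  -0.307  0.069] 0.07846612892965461 91
pos [ 593.4 -320.7  190.2] head 9.0 t 14.675 w 0.06 gf 0.0 F [ 1.  -0.1  0. ]
[0.2658, -0.012, 0.0005] -0.89
[0.5584, 0.0238, 0.1008] 1.464
[0.5583, 0.0239, 0.1778] 1.464
```

Request:
jog_arm --pt "0.266 -0.012 0 0.7" --pt "0.266 -0.012 0 0.7" --pt "0.266 -0.012 0 0.7" --pt "0.266 -0.012 0 0.7" --pt "0.558 0.024 0.1 1.464" --pt "0.558 0.024 0.1 1.464" --pt "0.558 0.024 0.1 1.464" --pt "0.558 0.024 0.1 1.464" --pt "0.558 0.024 0.1 1.464" --pt "0.558 0.024 0.1 1.464" --pt "0.558 0.024 0.1 1.464" --pt "0.558 0.024 0.1 1.464" --pt "0.558 0.024 0.15 1.464" --pt "0.558 0.024 0.17 1.464" --pt "0.558 0.024 0.177 1.464" --pt "0.558 0.024 0.177 1.464" --hand 0.045

```text
clock: 16.68
position: [0.5312, 0.2332, 0.015]
ee_rot: [3.114, 0.411, 0.0]
force: [0.0, 0.5, 2.1]
width: 0.488
gripper_force: 0.0
```

Request:
jog_arm --pt "0 0 0 0" --pt "0 0 0 0" --pt "0 0 0 0" --pt "0 0 -0.03 0" --pt "0 0 -0.08 0" --pt "0 0 -0.14 0" --pt "0 0 -0.18 0" --pt "0 0 -0.18 0" --pt "0 0 -0.18 0" --hand 0 --newtons 10

```text
clock: 17.8
position: [0.5303, 0.2338, 0.1942]
ee_rot: [3.114, 0.413, -0.001]
force: [-0.4, -0.3, -1.2]
width: 0.173
gripper_force: 10.0
```

Run:
```python
from meas import *
d=cam('side'); save(d,'st1.png',(170,100,430,300),2)
rows((417,-364,160,90))
```

```text
pos [530.  233.7 193.6] head -74.9 t 17.85 w 0.016 gf 9.987984895706177 F [-0.3  0.3 -1.5]
[-0.2649, 0.5475, 0.0344] 0.264
```

View pics/st1.png

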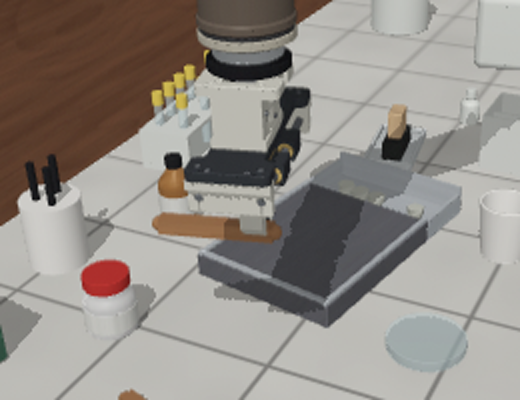

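The stick is held level near one end, at (245,230), and the scraper stands upright in the tray at (395,150). I'll try 3 N to let the stick swing down.

Request:
jog_arm --pt "0 0 0 0" --pt "0 0 0 0" --pt "0 0 0 0" --pt "0 0 0 0" --newtons 3

```text
clock: 18.35
position: [0.5307, 0.2341, 0.1945]
ee_rot: [3.114, 0.413, -0.0]
force: [-0.2, 0.5, -1.3]
width: 0.173
gripper_force: 3.0
```

```bash
cat >> meas.py <<'E'
def tilt(n=None):
    "held stick: slope from the side cloud near TCP (closing-plane excluded), in mm about TCP"
    d=cam('side'); W=cloud(d)*1000; s=arm.observe(); p=np.array(s['position'])*1000
    R=cv2.Rodrigues(np.array(s['ee_rot'],float))[0]
    h,sa,v=cv2.split(cv2.cvtColor(d['color'],cv2.COLOR_RGB2HSV)); m=(h<14)&(sa>90)&(v>50)
    q=(W-p)@R; m&=(abs(q[...,1])<25)&(abs(q[...,0])<140)&(abs(q[...,2])<140)
    X=q[m][:,[0,2]]; w,vv=np.linalg.eigh(np.cov(X.T)); a=vv[:,1]; a=a*np.sign(a[1]); e=(X-X.mean(0))@a
    print('n',m.sum(),'centre tool xz',X.mean(0).round(1),'dip deg',np.degrees(np.arctan2(a[1],abs(a[0]))).round(1),'axis',a.round(2),'ext',e.min().round(),e.max().round(),'gf',s['gripper_force'],'w',round(s['width']*91.8,1))
    if n: save(d,n,(170,80,470,300),2)
E
python3 -c "
from meas import *
tilt()"
```

```text
n 255 centre tool xz [32.3 10.5] dip deg 2.5 axis [-1.    0.04] ext -69.0 54.0 gf 2.9986339062452316 w 15.7
```

Request:
jog_arm --pt "0 0 0.04 0" --pt "0 0 0.07 0" --pt "0 0 0.07 0" --pt "0 0 0.07 0" --hand 0.0155

```text
clock: 18.9
position: [0.5313, 0.2346, 0.1258]
ee_rot: [-3.114, -0.413, -0.002]
force: [-0.1, 0.4, 0.1]
width: 0.174
gripper_force: 3.0
```

```bash
python3 -c "
from meas import *
tilt()"
```

```text
n 176 centre tool xz [27.9 13. ] dip deg 0.8 axis [-1.    0.01] ext -71.0 51.0 gf 2.999969758093357 w 15.7
```

Request:
jog_arm --pt "0 0 0 0" --pt "0 0 0 0" --hand 0.0158

```text
clock: 19.2
position: [0.5311, 0.2343, 0.1255]
ee_rot: [-3.114, -0.413, -0.002]
force: [-0.3, -0.6, -1.1]
width: 0.172
gripper_force: 3.0
```

Request:
jog_arm --pt "0 0 0 0" --pt "0 0 0 0" --hand 0.016

```text
clock: 19.45
position: [0.5308, 0.2342, 0.1248]
ee_rot: [-3.114, -0.413, -0.0]
force: [-0.6, -0.1, -0.4]
width: 0.175
gripper_force: 0.0
```

```bash
python3 -c "
from meas import *
tilt()"
```

```text
n 239 centre tool xz [10.3 89. ] dip deg 21.1 axis [0.93 0.36] ext -62.0 62.0 gf 0.0 w 16.2
```

Request:
jog_arm --pt "0 0 -0.04 0" --pt "0 0 -0.1 0" --pt "-0.06 0.1 -0.1 0" --pt "-0.15 0.2 -0.1 0" --pt "-0.15 0.2 -0.1 0" --pt "-0.15 0.2 -0.1 0" --pt "-0.15 0.2 -0.1 0" --hand 0.045

```text
clock: 20.38
position: [0.4361, -0.0026, 0.2247]
ee_rot: [3.114, 0.401, -0.002]
force: [0.4, 1.3, 0.5]
width: 0.488
gripper_force: 0.0
```

Run:
```python
from meas import *
d=cam('top'); print(sticks(d)); save(d,'t2.png',(120,120,420,300),2); rows((500,200,150,0))
```

```text
[(487, 437, 123, 18, 19.1), (531, 234, 124, 14, 15.1), (584, 350, 123, 16, -16.3), (750, 241, 54, 52, 1.1), (802, 6, 40, 26, 47.7)]
pos [437.4  -0.  225. ] head -75.1 t 20.425 w 0.0448 gf 0.0 F [-0.   0.7 -0.1]
[0.1117, -0.1773, 0.0749] -1.311
```

View pics/t2.png

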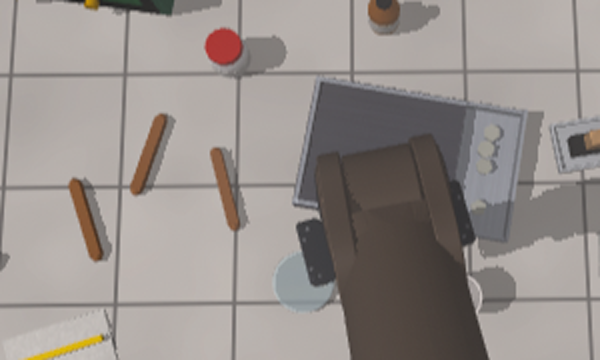

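The stick lies flat again at (225,188) in this crop, and the other sticks have not moved. The scraper is in its tray at (580,145). Next I will re-grip the stick near its end, butt the other end against the station's outer wall, and arc up so it pivots in the light grip.

Run:
```python
from meas import *
g=(569.6,244.4)
rows((*g,90,105.1),(*g,13,105.1))
```

```text
pos [437.4  -0.  225. ] head -75.1 t 20.425 w 0.0448 gf 0.0 F [-0.   0.7 -0.1]
[0.1904, -0.2024, 0.1349] -0.004
[0.1904, -0.2025, 0.2119] -0.004
```

Request:
jog_arm --pt "0.19 -0.202 0.135 0" --pt "0.19 -0.202 0.135 0" --pt "0.19 -0.202 0.135 0" --pt "0.19 -0.202 0.135 0" --pt "0.19 -0.202 0.135 0" --pt "0.19 -0.202 0.135 0" --pt "0.19 -0.202 0.18 0" --pt "0.19 -0.202 0.205 0" --pt "0.19 -0.202 0.212 0" --pt "0.19 -0.202 0.212 0" --hand 0.045

```text
clock: 21.68
position: [0.5689, 0.2471, 0.0132]
ee_rot: [-3.114, -0.414, -0.0]
force: [0.5, 0.3, 0.2]
width: 0.492
gripper_force: 0.0
```

Request:
jog_arm --pt "0 0 0 0" --pt "0 0 0 0" --pt "0 0 0 0" --pt "0 0 -0.006 0" --pt "0.005 0.017 -0.006 -1.126" --pt "0.005 0.017 -0.006 -1.126" --pt "0.005 0.017 -0.006 -1.126" --pt "0.005 0.017 -0.006 -1.126" --pt "0.005 0.017 -0.006 -1.126" --pt "0.005 0.017 -0.006 -1.126" --pt "0.005 0.017 -0.006 -1.126" --pt "0.005 0.017 -0.006 -1.126" --pt "0.005 0.017 -0.006 -1.126" --hand 0 --newtons 10

```text
clock: 23.3
position: [0.5781, 0.2314, 0.0189]
ee_rot: [2.415, 2.009, 0.0]
force: [-0.0, 0.2, -0.7]
width: 0.176
gripper_force: 10.0
```

```bash
cat >> meas.py <<'E'
def arc(sx,phis,z0=13,c=3,L=97):
    for f in phis:
        f=np.radians(f); yield (*st(sx,116+8-c+L*np.cos(f)),z0+L*np.sin(f),169.6)
E
python3 - <<'E'
from meas import *
tilt('st2.png')
rows(*arc(-40,range(0,91,10)))
E
```

```text
n 96 centre tool xz [75.5  2.9] dip deg 0.3 axis [1.   0.01] ext -123.0 51.0 gf 9.982895404100418 w 15.9
pos [578.1 231.5  18.9] head -10.5 t 23.35 w 0.0159 gf 9.982895404100418 F [0.4 0.1 0.7]
[-0.0098, 0.0012, 0.0059] -0.001
[-0.0113, 0.0012, -0.011] -0.001
[-0.0157, 0.0012, -0.0273] -0.001
[-0.0228, 0.0012, -0.0426] -0.001
[-0.0325, 0.0013, -0.0565] -0.001
[-0.0445, 0.0013, -0.0684] -0.001
[-0.0583, 0.0013, -0.0781] -0.001
[-0.0736, 0.0013, -0.0853] -0.001
[-0.09, 0.0013, -0.0897] -0.001
[-0.1068, 0.0014, -0.0911] -0.001
```

View pics/st2.png

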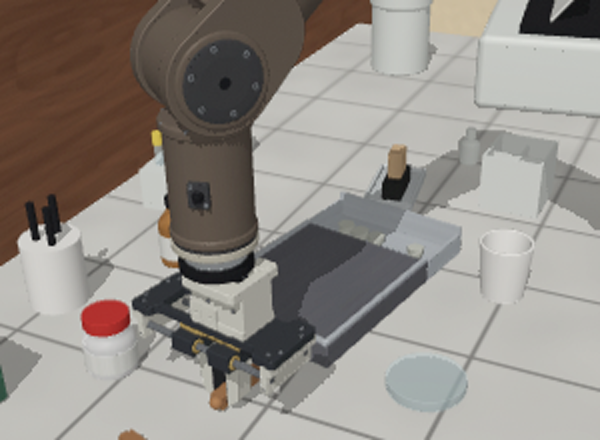

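The stick is held under the gripper at (235,385), pointing at the station wall. The gripper body clears the jar.

Request:
jog_arm --pt "-0.005 0.001 0.004 0" --pt "-0.01 0.001 0.004 0" --pt "-0.011 0.001 -0.004 0" --pt "-0.012 0.001 -0.011 0" --pt "-0.014 0.001 -0.019 0" --pt "-0.016 0.001 -0.027 0" --pt "-0.019 0.001 -0.035 0" --pt "-0.023 0.001 -0.043 0" --pt "-0.027 0.001 -0.05 0" --pt "-0.033 0.001 -0.057 0" --pt "-0.038 0.001 -0.063 0" --pt "-0.045 0.001 -0.068 0" --pt "-0.051 0.001 -0.074 0" --pt "-0.058 0.001 -0.078 0" --pt "-0.066 0.001 -0.082 0" --pt "-0.074 0.001 -0.085 0" --pt "-0.082 0.001 -0.088 0" --pt "-0.09 0.001 -0.09 0" --pt "-0.1 0.001 -0.091 0" --pt "-0.1 0.001 -0.091 0" --newtons 3

```text
clock: 25.85
position: [0.561, 0.1315, 0.1096]
ee_rot: [2.414, 2.009, -0.001]
force: [0.8, -0.6, 0.5]
width: 0.174
gripper_force: 3.0
```

Run:
```python
from meas import *
tilt('st3.png'); rows((500,0,250,90))
```

```text
n 197 centre tool xz [ 9.8 38.4] dip deg 83.1 axis [-0.12  0.99] ext -65.0 59.0 gf 3.000016137957573 w 15.9
pos [561.  132.2 109.6] head -10.4 t 25.9 w 0.0159 gf 3.000016137957573 F [ 0.1  0.4 -0.3]
[-0.1411, -0.0361, -0.1403] 1.389
```

View pics/st3.png

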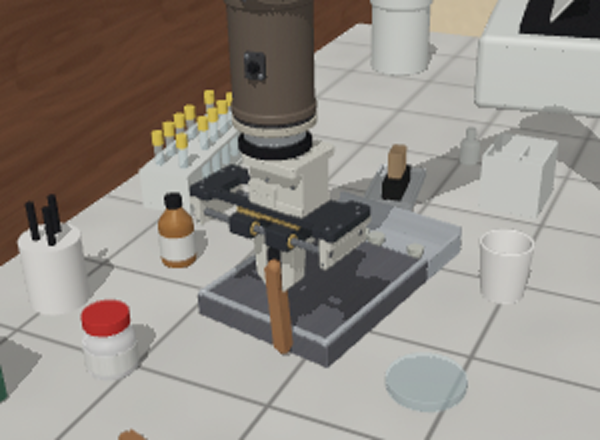

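It worked: the stick hangs upright at (277,305), dipping about 83°. Next: firm the grip and carry it to the holder.

Run:
```python
from meas import *
rows((500,-120,250,0),(396,-387,250,0))
```

```text
pos [561.  132.2 109.6] head -10.4 t 25.9 w 0.0159 gf 3.000016137957573 F [ 0.1  0.4 -0.3]
[-0.2592, -0.0144, -0.1403] -0.182
[-0.5406, -0.0684, -0.1402] -0.182
```

Request:
jog_arm --pt "0.002 0 0 0" --pt "0.002 0 -0.03 0" --pt "0.002 0 -0.06 0" --pt "0.002 0 -0.1 0" --pt "0 0 -0.14 0" --pt "0 0 -0.14 0" --pt "-0.259 -0.014 -0.14 -0.182" --pt "-0.259 -0.014 -0.14 -0.182" --pt "-0.259 -0.014 -0.14 -0.182" --pt "-0.259 -0.014 -0.14 -0.182" --pt "-0.259 -0.014 -0.14 -0.182" --pt "-0.541 -0.068 -0.14 -0.182" --pt "-0.541 -0.068 -0.14 -0.182" --pt "-0.541 -0.068 -0.14 -0.182" --pt "-0.541 -0.068 -0.14 -0.182" --pt "-0.541 -0.068 -0.14 -0.182" --pt "-0.541 -0.068 -0.14 -0.182" --pt "-0.541 -0.068 -0.14 -0.182" --pt "-0.541 -0.068 -0.14 -0.182" --newtons 20

```text
clock: 28.28
position: [0.3979, -0.3852, 0.2497]
ee_rot: [-2.217, -2.226, -0.001]
force: [0.3, 0.6, -0.1]
width: 0.175
gripper_force: 20.0
```

Run:
```python
from meas import *
tilt(); rows((396,-387,157,0))
d=cam('side'); W=cloud(d)*1000; h,sa,v=cv2.split(cv2.cvtColor(d['color'],cv2.COLOR_RGB2HSV)); m=(h<14)&(sa>90)&(v>50)&(abs(W[...,0]-396)<60)&(abs(W[...,1]+387)<60)
P=W[m]; b=P[P[:,2]<P[:,2].min()+25]; print('bottom',b.mean(0).round(1),P[:,2].min(),P[:,2].max())
```

```text
n 79 centre tool xz [12.6 37.1] dip deg 85.4 axis [-0.08  1.  ] ext -63.0 64.0 gf 19.999947239775793 w 15.8
pos [ 397.8 -385.5  249.8] head 0.2 t 28.325 w 0.0158 gf 19.999947239775793 F [ 0.7 -0.2 -1.3]
[-0.0015, -0.0018, 0.0928] 0.004
bottom [ 396.3 -376.9  161.4] 147.20489769466056 274.05713889136916
```

Request:
jog_arm --pt "-0.002 -0.001 0.04 0" --pt "-0.002 -0.001 0.08 0" --pt "-0.002 -0.001 0.093 0" --pt "-0.002 -0.001 0.093 0" --pt "-0.002 -0.001 0.093 0"

```text
clock: 29.0
position: [0.3968, -0.3894, 0.1583]
ee_rot: [2.218, 2.221, 0.0]
force: [0.3, 0.5, 0.0]
width: 0.174
gripper_force: 20.0
```

Request:
jog_arm --pt "0 0 0 0" --pt "0 0 0 0" --pt "0 0 0 0" --pt "0 0 -0.05 0" --pt "0 0 -0.1 0" --pt "0 0 -0.1 0" --pt "0 0 -0.1 0" --hand 0.045

```text
clock: 29.88
position: [0.3954, -0.389, 0.2563]
ee_rot: [-2.22, -2.222, 0.001]
force: [1.4, -0.1, -0.8]
width: 0.491
gripper_force: 0.0
```

```bash
cat >> meas.py <<'E'
def inholder():
    d=cam('side'); W=cloud(d)*1000; h,sa,v=cv2.split(cv2.cvtColor(d['color'],cv2.COLOR_RGB2HSV)); m=(h<14)&(sa>90)&(v>40)&(abs(W[...,0]-417)<70)&(abs(W[...,1]+364)<70)&(W[...,2]<170)
    k,l,s,c=cv2.connectedComponentsWithStats(m.astype(np.uint8))
    for i in range(1,k):
        if s[i,4]>10: P=W[l==i]; print('in holder',np.median(P,0).round(),'z',P[:,2].min().round(),P[:,2].max().round(),s[i,4])
E
python3 - <<'E'
from meas import *
inholder(); print(sticks(cam('top')))
a=np.radians(-16.3); 
for sg in(1,-1):
  g=np.array([584,350])+sg*40*np.array([np.cos(a),np.sin(a)]); print(sg,g)
g=np.array([584,350])+40*np.array([np.cos(a),np.sin(a)])
rows((480,-100,250,-30),(*g,120,73.7),(*g,13,73.7))
E
```

```text
in holder [ 394. -363.  100.] z 75.0 124.0 55
[(487, 437, 123, 18, 19.1), (584, 350, 123, 16, -16.3), (750, 241, 54, 52, 1.1), (802, 6, 40, 26, 47.7)]
1 [622.39221168 338.77333164]
-1 [545.60778832 361.22666836]
pos [ 395.  -388.8  255.4] head 0.0 t 29.975 w 0.0449 gf 0.0 F [0.4 0.5 0.5]
[0.2887, 0.0853, 0.0057] 0.524
[0.7272, 0.2283, 0.136] -1.285
[0.727, 0.2285, 0.243] -1.285
```

Request:
jog_arm --pt "0.389 0.105 0.006 -0.7" --pt "0.389 0.105 0.006 -0.7" --pt "0.389 0.105 0.006 -0.7" --pt "0.389 0.105 0.006 -0.7" --pt "0.389 0.105 0.006 -0.7" --pt "0.389 0.105 0.006 -0.7" --pt "0.75 0.151 0.136 -1.286" --pt "0.75 0.151 0.136 -1.286" --pt "0.75 0.151 0.136 -1.286" --pt "0.75 0.151 0.136 -1.286" --pt "0.75 0.151 0.136 -1.286" --pt "0.75 0.151 0.136 -1.286" --pt "0.75 0.151 0.136 -1.286" --pt "0.75 0.151 0.136 -1.286" --pt "0.75 0.151 0.136 -1.286" --pt "0.75 0.151 0.18 -1.286" --pt "0.75 0.151 0.22 -1.286" --pt "0.75 0.151 0.237 -1.286" --pt "0.75 0.151 0.242 -1.286" --pt "0.75 0.151 0.242 -1.286" --hand 0.045

```text
clock: 32.48
position: [0.5466, 0.3613, 0.0158]
ee_rot: [0.445, 3.109, 0.002]
force: [-0.1, 0.5, 0.4]
width: 0.491
gripper_force: 0.0
```

Run:
```python
from meas import *
rows((*st(-40,228),19,169.6)); print(sticks(cam('top')))
```

```text
pos [546.6 361.3  15.8] head 73.7 t 32.475 w 0.0451 gf 0.0 F [-0.1  0.5  0.4]
[-0.0678, -0.1154, -0.0032] 1.468
[(485, 436, 119, 18, 19.1), (750, 241, 54, 52, 1.1), (801, 5, 42, 26, 47.7)]
```

Request:
jog_arm --pt "0 0 0 0" --pt "0 0 0 0" --pt "0 0 0 0" --pt "0 0 -0.006 0" --pt "-0.01 -0.02 -0.006 1.468" --pt "-0.01 -0.02 -0.006 1.468" --pt "-0.01 -0.02 -0.006 1.468" --pt "-0.01 -0.02 -0.006 1.468" --pt "-0.01 -0.02 -0.006 1.468" --pt "-0.02 -0.04 -0.006 1.468" --pt "-0.03 -0.06 -0.006 1.468" --pt "-0.05 -0.09 -0.006 1.468" --pt "-0.068 -0.115 -0.006 1.468" --pt "-0.068 -0.115 -0.006 1.468" --pt "-0.068 -0.115 -0.006 1.468" --hand 0 --newtons 10

```text
clock: 34.4
position: [0.5786, 0.233, 0.0211]
ee_rot: [-2.411, -2.012, -0.001]
force: [0.5, 0.5, -0.8]
width: 0.173
gripper_force: 10.0
```

Run:
```python
from meas import *
tilt(); rows(*arc(-40,(0,10,90))); print(sticks(cam('top')))
```

```text
n 43 centre tool xz [-7.6  4.9] dip deg 0.1 axis [-1.  0.] ext -31.0 43.0 gf 9.98872384428978 w 16.0
pos [578.4 233.5  21. ] head -10.3 t 34.45 w 0.016 gf 9.98872384428978 F [ 0.4  0.8 -0.1]
[-0.0118, 0.0012, 0.008] 0.002
[-0.0133, 0.0012, -0.0089] 0.002
[-0.1087, 0.0009, -0.0891] 0.002
[(487, 437, 123, 18, 19.1), (750, 241, 54, 52, 1.1), (801, 5, 42, 26, 47.7)]
```

Request:
jog_arm --pt "-0.007 0.001 0.006 0" --pt "-0.012 0.001 0.006 0" --pt "-0.013 0.001 -0.002 0" --pt "-0.014 0.001 -0.009 0" --pt "-0.016 0.001 -0.017 0" --pt "-0.018 0.001 -0.025 0" --pt "-0.021 0.001 -0.033 0" --pt "-0.025 0.001 -0.041 0" --pt "-0.029 0.001 -0.048 0" --pt "-0.035 0.001 -0.055 0" --pt "-0.04 0.001 -0.061 0" --pt "-0.047 0.001 -0.066 0" --pt "-0.053 0.001 -0.072 0" --pt "-0.06 0.001 -0.076 0" --pt "-0.068 0.001 -0.08 0" --pt "-0.076 0.001 -0.083 0" --pt "-0.084 0.001 -0.086 0" --pt "-0.092 0.001 -0.088 0" --pt "-0.102 0.001 -0.089 0" --pt "-0.103 0.001 -0.089 0" --newtons 3

```text
clock: 37.0
position: [0.5615, 0.1289, 0.1097]
ee_rot: [2.414, 2.01, -0.001]
force: [-0.0, 1.4, 0.2]
width: 0.176
gripper_force: 3.0
```

Run:
```python
from meas import *
tilt(); rows((500,-120,250,0),(439,-343,250,0))
```

```text
n 276 centre tool xz [12.1 37.1] dip deg 85.6 axis [-0.08  1.  ] ext -65.0 69.0 gf 3.0000153556466103 w 15.8
pos [561.5 129.3 109.6] head -10.4 t 37.05 w 0.0158 gf 3.0000153556466103 F [-0.3  0.3 -0.4]
[-0.2564, -0.0154, -0.1403] -0.182
[-0.4868, -0.035, -0.1402] -0.182
```

Request:
jog_arm --pt "0.002 0 0 0" --pt "0.002 0 -0.03 0" --pt "0.002 0 -0.06 0" --pt "0.002 0 -0.1 0" --pt "0 0 -0.14 0" --pt "0 0 -0.14 0" --pt "-0.256 -0.015 -0.14 -0.182" --pt "-0.256 -0.015 -0.14 -0.182" --pt "-0.256 -0.015 -0.14 -0.182" --pt "-0.256 -0.015 -0.14 -0.182" --pt "-0.256 -0.015 -0.14 -0.182" --pt "-0.487 -0.036 -0.14 -0.182" --pt "-0.487 -0.036 -0.14 -0.182" --pt "-0.487 -0.036 -0.14 -0.182" --pt "-0.487 -0.036 -0.14 -0.182" --pt "-0.487 -0.036 -0.14 -0.182" --pt "-0.487 -0.036 -0.14 -0.182" --pt "-0.487 -0.036 -0.14 -0.182" --newtons 20

```text
clock: 39.3
position: [0.4395, -0.3404, 0.2496]
ee_rot: [-2.217, -2.226, -0.001]
force: [-0.1, -0.3, -1.2]
width: 0.172
gripper_force: 20.0
```

Run:
```python
from meas import *
tilt(); rows((438,-343,155,0))
```

```text
n 176 centre tool xz [14.2 41.6] dip deg 86.4 axis [-0.06  1.  ] ext -68.0 58.0 gf 19.999994765275915 w 15.7
pos [ 439.3 -340.7  249.7] head 0.2 t 39.35 w 0.0157 gf 19.999994765275915 F [-1.   0.1 -1.1]
[-0.0024, -0.0014, 0.0947] 0.004
```

Request:
jog_arm --pt "-0.003 -0.001 0.04 0" --pt "-0.003 -0.001 0.08 0" --pt "-0.003 -0.001 0.093 0" --pt "-0.003 -0.001 0.093 0" --pt "-0.003 -0.001 0.093 0"

```text
clock: 39.98
position: [0.4386, -0.3456, 0.1583]
ee_rot: [2.218, 2.221, 0.001]
force: [0.5, 0.5, -0.7]
width: 0.169
gripper_force: 20.0
```

Request:
jog_arm --pt "0 0 0 0" --pt "0 0 0 0" --pt "0 0 0 0" --pt "0 0 -0.05 0" --pt "0 0 -0.1 0" --pt "0 0 -0.1 0" --pt "0 0 -0.1 0" --hand 0.045

```text
clock: 40.85
position: [0.437, -0.3454, 0.2563]
ee_rot: [-2.221, -2.222, 0.001]
force: [-0.2, 0.6, -1.4]
width: 0.49
gripper_force: 0.0
```

Run:
```python
from meas import *
inholder(); print(sticks(cam('top')))
a=np.radians(19.1); g=np.array([487,437])+40*np.array([np.cos(a),np.sin(a)]); print(g)
rows((500,0,250,50),(*g,120,109.1),(*g,13,109.1))
```

```text
in holder [ 435. -320.  107.] z 84.0 127.0 66
in holder [ 395. -363.   95.] z 74.0 123.0 56
[(487, 437, 123, 18, 19.1), (750, 241, 54, 52, 1.1), (802, 6, 40, 26, 47.7)]
[524.79795649 450.08871596]
pos [ 436.7 -345.1  255.4] head 0.0 t 40.95 w 0.0449 gf 0.0 F [ 0.2 -0.3  0.6]
[0.3451, 0.0636, 0.0057] -0.872
[0.795, 0.089, 0.1362] 1.238
[0.7949, 0.0892, 0.2432] 1.238
```

Request:
jog_arm --pt "0.345 0.064 0.006 0.7" --pt "0.345 0.064 0.006 0.7" --pt "0.345 0.064 0.006 0.7" --pt "0.345 0.064 0.006 0.7" --pt "0.345 0.064 0.006 0.7" --pt "0.345 0.064 0.006 0.7" --pt "0.795 0.089 0.136 1.238" --pt "0.795 0.089 0.136 1.238" --pt "0.795 0.089 0.136 1.238" --pt "0.795 0.089 0.136 1.238" --pt "0.795 0.089 0.136 1.238" --pt "0.795 0.089 0.136 1.238" --pt "0.795 0.089 0.136 1.238" --pt "0.795 0.089 0.136 1.238" --pt "0.795 0.089 0.136 1.238" --pt "0.795 0.089 0.18 1.238" --pt "0.795 0.089 0.22 1.238" --pt "0.795 0.089 0.237 1.238" --pt "0.795 0.089 0.242 1.238" --pt "0.795 0.089 0.242 1.238" --hand 0.045

```text
clock: 43.45
position: [0.5262, 0.45, 0.0157]
ee_rot: [-3.097, -0.521, -0.002]
force: [-0.2, -0.2, -0.3]
width: 0.487
gripper_force: 0.0
```

Run:
```python
from meas import *
rows((*st(-40,228),19,169.6)); print(sticks(cam('top')))
```

```text
pos [526.2 450.   15.7] head -70.9 t 43.45 w 0.0447 gf 0.0 F [-0.2 -0.2 -0.3]
[-0.0213, 0.2238, -0.0035] -1.056
[(750, 241, 54, 52, 1.1), (802, 6, 40, 26, 47.7)]
```

Request:
jog_arm --pt "0 0 0 0" --pt "0 0 0 0" --pt "0 0 0 0" --pt "0 0 -0.006 0" --pt "0 0.03 -0.006 -1.056" --pt "0 0.06 -0.006 -1.056" --pt "-0.005 0.09 -0.006 -1.056" --pt "-0.01 0.12 -0.006 -1.056" --pt "-0.015 0.14 -0.006 -1.056" --pt "-0.02 0.16 -0.006 -1.056" --pt "-0.021 0.19 -0.006 -1.056" --pt "-0.021 0.21 -0.006 -1.056" --pt "-0.021 0.224 -0.006 -1.056" --pt "-0.021 0.224 -0.006 -1.056" --pt "-0.021 0.224 -0.006 -1.056" --hand 0 --newtons 10

```text
clock: 45.38
position: [0.5789, 0.2325, 0.0209]
ee_rot: [-2.411, -2.012, -0.001]
force: [-0.0, 0.4, 0.0]
width: 0.171
gripper_force: 10.0
```

Run:
```python
from meas import *
tilt(); rows(*arc(-40,(0,10,90))); print(sticks(cam('top')))
```

```text
n 38 centre tool xz [-12.3   4.5] dip deg 1.0 axis [-1.    0.02] ext -34.0 37.0 gf 9.97944787144661 w 16.0
pos [578.8 232.7  20.9] head -10.3 t 45.425 w 0.016 gf 9.97944787144661 F [-0.3 -1.  -0.6]
[-0.0111, 0.0007, 0.0079] 0.002
[-0.0125, 0.0007, -0.0089] 0.002
[-0.108, 0.0005, -0.0892] 0.002
[(750, 241, 54, 52, 1.1), (802, 6, 40, 26, 47.7)]
```

Request:
jog_arm --pt "-0.007 0.001 0.006 0" --pt "-0.012 0.001 0.006 0" --pt "-0.013 0.001 -0.002 0" --pt "-0.014 0.001 -0.009 0" --pt "-0.016 0.001 -0.017 0" --pt "-0.018 0.001 -0.025 0" --pt "-0.021 0.001 -0.033 0" --pt "-0.025 0.001 -0.041 0" --pt "-0.029 0.001 -0.048 0" --pt "-0.035 0.001 -0.055 0" --pt "-0.04 0.001 -0.061 0" --pt "-0.047 0.001 -0.066 0" --pt "-0.053 0.001 -0.072 0" --pt "-0.06 0.001 -0.076 0" --pt "-0.068 0.001 -0.08 0" --pt "-0.076 0.001 -0.083 0" --pt "-0.084 0.001 -0.086 0" --pt "-0.092 0.001 -0.088 0" --pt "-0.102 0.001 -0.089 0" --pt "-0.103 0.001 -0.089 0" --newtons 3

```text
clock: 47.98
position: [0.5616, 0.1284, 0.1096]
ee_rot: [2.414, 2.01, -0.001]
force: [0.1, 1.0, 0.1]
width: 0.177
gripper_force: 3.0
```

Run:
```python
from meas import *
tilt(); rows((500,-120,250,0),(438,-389,250,0))
```

```text
n 267 centre tool xz [11.6 38.7] dip deg 84.6 axis [-0.09  1.  ] ext -66.0 58.0 gf 2.999926060438156 w 16.2
pos [561.6 128.8 109.6] head -10.4 t 48.025 w 0.0162 gf 2.999926060438156 F [-0.6  0.  -0.7]
[-0.2559, -0.0156, -0.1403] -0.182
[-0.5317, -0.0279, -0.1401] -0.182
```

Request:
jog_arm --pt "0.002 0 0 0" --pt "0.002 0 -0.03 0" --pt "0.002 0 -0.06 0" --pt "0.002 0 -0.1 0" --pt "0 0 -0.14 0" --pt "0 0 -0.14 0" --pt "-0.256 -0.015 -0.14 -0.182" --pt "-0.256 -0.015 -0.14 -0.182" --pt "-0.256 -0.015 -0.14 -0.182" --pt "-0.256 -0.015 -0.14 -0.182" --pt "-0.256 -0.015 -0.14 -0.182" --pt "-0.532 -0.028 -0.14 -0.182" --pt "-0.532 -0.028 -0.14 -0.182" --pt "-0.532 -0.028 -0.14 -0.182" --pt "-0.532 -0.028 -0.14 -0.182" --pt "-0.532 -0.028 -0.14 -0.182" --pt "-0.532 -0.028 -0.14 -0.182" --pt "-0.532 -0.028 -0.14 -0.182" --pt "-0.532 -0.028 -0.14 -0.182" --newtons 20

```text
clock: 50.4
position: [0.4393, -0.3867, 0.2498]
ee_rot: [-2.217, -2.226, -0.001]
force: [0.2, -0.7, -0.9]
width: 0.17
gripper_force: 20.0
```

Run:
```python
from meas import *
tilt(); rows((438,-389,155,0))
```

```text
n 220 centre tool xz [22.7 44.4] dip deg 72.3 axis [0.3  0.95] ext -72.0 105.0 gf 19.999971166100046 w 15.7
pos [ 439.1 -387.   249.9] head 0.2 t 50.45 w 0.0157 gf 19.999971166100046 F [-0.3 -0.6 -0.8]
[-0.002, -0.0011, 0.0948] 0.003
```

```bash
sed -i 's/(abs(q\[...,2\])<140)/(abs(q[...,2])<108)/;s/abs(q\[...,1\])<25/abs(q[...,1])<15/' meas.py; python3 -c "
from meas import *
tilt('s9.png')"
```

```text
n 184 centre tool xz [15.3 27.3] dip deg 86.6 axis [-0.06  1.  ] ext -53.0 70.0 gf 20.00004626533569 w 15.5
```

Request:
jog_arm --pt "-0.003 -0.001 0.04 0" --pt "-0.003 -0.001 0.08 0" --pt "-0.003 -0.001 0.093 0" --pt "-0.003 -0.001 0.093 0" --pt "-0.003 -0.001 0.093 0"

```text
clock: 51.12
position: [0.4384, -0.3918, 0.1584]
ee_rot: [2.219, 2.221, 0.001]
force: [-0.1, -0.2, -0.2]
width: 0.173
gripper_force: 20.0
```

Request:
jog_arm --pt "0 0 0 0" --pt "0 0 0 0" --pt "0 0 0 0" --pt "0 0 -0.05 0" --pt "0 0 -0.1 0" --pt "0.15 0.02 -0.1 0" --pt "0.3 0.02 -0.1 0" --pt "0.3 0.02 -0.1 0" --pt "0.3 0.02 -0.1 0" --hand 0.045

```text
clock: 52.25
position: [0.4545, -0.1405, 0.257]
ee_rot: [2.22, 2.221, 0.0]
force: [0.5, 0.5, 1.7]
width: 0.488
gripper_force: 0.0
```

Run:
```python
from meas import *
inholder(); d=cam('top'); print(sticks(d)); plate(None,('top','side'))
s=cam('side'); a=d['color'][120:300,250:490]; b=s['color'][90:290,300:480]
f=lambda im,s:cv2.resize(im[...,::-1],None,fx=s,fy=s)
a=f(a,1.6);b=f(b,2); c=np.zeros((400,a.shape[1]+b.shape[1],3),np.uint8); c[:a.shape[0],:a.shape[1]]=a; c[:,a.shape[1]:]=b; cv2.imwrite('pics/end.png',c)
```

```text
in holder [ 434. -323.  106.] z 74.0 133.0 112
in holder [ 394. -363.   98.] z 76.0 120.0 46
[(750, 241, 54, 52, 1.1), (802, 6, 40, 26, 47.7)]
top chip st -56.0 -145.0 z 17.0 px [356. 224.] 15
side chip st 33.0 -147.0 z 17.1 px [350. 196.] 140
side chip st -55.0 -145.0 z 18.0 px [378. 205.] 53
side chip st -89.0 -40.0 z 34.6 px [368. 220.] 27
```

View pics/end.png

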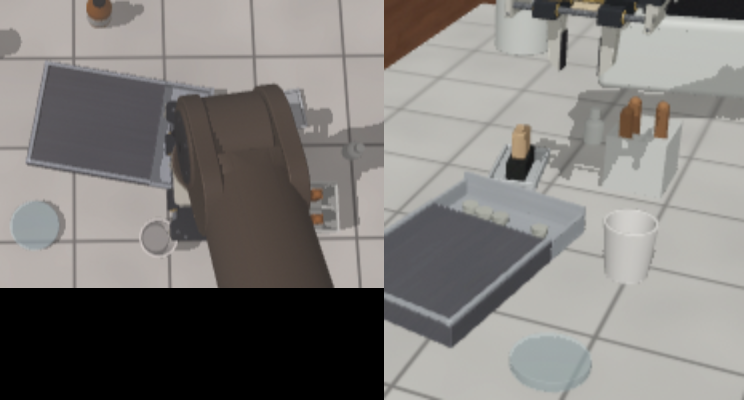

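In the side half of this picture, three stick ends stand in the holder at (625,120), (637,115) and (663,118). The scraper is upright in its tray at (520,150), the plate is bare, and four chips lie in the trough.

```bash
python3 -c "
from cell import arm
print(arm.sign_off())"
```

```text
the job is handed in; nothing more can be done
None
```

Job handed in at about 52 s: all four chips are in the trough, the scraper stands on its rubber underside in its rest tray, and all three sticks are end-down in the white holder; the bottles, jar, beaker and dish were not touched, and one stick was dropped on the bench mid-run and picked up again.

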